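Dress the reel stall's turntable and hold its index plunger out

ROBOT

A 7-joint arm with a two-finger parallel gripper is mounted at the origin on the work surface. World frame = base frame: x ahead of the robot, y to its left, z up, the work surface at z = 0. Lengths are in m, angles in rad, forces in N, time in s.
With the tool pointing down it reaches from about 0.4 to 0.85 m from the base axis. Payload 10.4 kg.
Tool frame: the origin (TCP) lies on the centre line of the jaws, within the pads' length; the fingertips stand 14 mm ahead of it and the grasp point (between the pads) lies 5 mm behind it (tip_reach is the z of the fingertips in the tool frame, in m); z points along the fingers, x is the direction in which the jaws open and shut, and the axes are right-handed (so a half turn about z gives the same grasp; the last joint's range is limited). The gripper opens to 87 mm and grips with 3 to 60 N. Pads are 19 mm wide; open, the fingers measure 117 mm over their backs; the gripper's body (75 mm by 190 mm) begins 51 mm behind the grasp point.
Start: joints at [-1.277, 0.332, -0.065, 1.46, 0.022, 1.35, -0.088], TCP at [0.195, 0.594, 0.237] pointing down, gripper open.
Joint ranges: [-2.6, 2.6], [-0.5, 2.12], [-1.47, 1.34], [0.16, 2.42], [-1.27, 4.41], [0.06, 2.06], [-2.6, 2.6]. Speed limits (rad/s): [2.22, 2.22, 2.79, 2.79, 3.14, 3.14, 3.14].

INTERFACE

Orientations are given as a unit quaternion [x, y, z, w].
In Python, from bench import * gives the robot as it stands.
- The arm moves only by the tool carry_out, never from a script. Its argument "rows" is a list of rows, each a list of 5 numbers: the closure, from -1 (fully open) to 1 (shut), so that 0 is half open, then the shift along the tool's x, y, z in units of 30 mm (1.0 is 30 mm), then the turn about the tool's z in units of 5 degrees (1.0 is 5 degrees). In form: [[jaw, x, y, z, turn], ...]. A call has 1 to 20 rows; each row shifts and turns the pose as measured when the row begins, along the tool's axes as they then stand; what a row does not reach is not made up. A row lasts 1/12 s, in which the tool goes at most 41.7 mm and 7.16 degrees, less where a joint would pass 70% of its speed; a pose out of reach is approached as far as the arm can. A call is refused whole if a number of a shift passes 1 or a number of a turn 1, either way. A call with a gripper value outside its range is refused whole. The fingers move at their own pace and stop on an object; "force" is the grip in N (left out, the last holds). Time passes only in rows, so rows that do not move let the fingers close. It gives the time, the measured TCP pose, the force and the opening at its end, in the units of the state.
- read_state(): the state, without advancing time (a new reading comes with each control period).
- camera(name): name is "scene" or "side" or "wrist"; returns the picture (400x640x3 uint8, blue, green, red); there is no depth.
- camera_info(name): a dict with "fx", "fy", "cx", "cy" (pixels), "extrinsics" (4x4, takes a point from camera to world coordinates); the wrist camera has in their place "tool_from_camera" (4x4, takes a point from camera to tool coordinates, whose origin is the TCP and whose axes are the tool frame's). Camera axes: x right, y down, z forward; pixel columns grow to the right and rows downward; lengths in m; the calibration is good to about 2 mm. A picture is of the moment at which its call begins: read the wrist's pose just before it. camera_info takes no time and is no camera call.
- close_job(): hands the job in, once; it reports no verdict.
Trained networks look in the newest picture that a camera, given by its name, has taken for a name from the list of things; names that differ only in an ending like _2 or _b are one class to them, and where a whole thing is asked for, a point or a joint stands for the part that bears it (a point fixed in the world has none). Each returns a list of dicts, best first, with "conf" (0 to 1); they miss things now and then, are a little off and sometimes report something else, mostly with a low value. They report only what shows in the picture. A call takes as long as a camera call. They do not tell look-alikes from the thing itself.
- recognise(query, camera): "box" ([centre column, centre row, width, height] in pixels, round what is visible of it).
- silhouettes(query, camera): "mask" (400x640 bool, what is visible of it) and "box" ([centre column, centre row, width, height] in pixels, round what is visible of it).
- pinpoint(query, camera): "xy" ([column, row] in pixels: a listed point, or the origin of a listed thing).
The state is a dict: "time": time; "joint_positions": joint angles; "joint_vel": joint speeds; "joint_torque": joint torques, N m; "ee_pos": TCP position; "eef_rot": TCP orientation; "ft_force": force on the tool from outside, world axes, zero at the start; "torque": the same for the moment, N m; "width": finger opening in m.
Only numpy, scipy, OpenCV 4.12 (cv2) and the standard library are available. Lean on these libraries where they do the work, as an engineer would, in place of code of your own. Each camera call takes 0.05 s, during which the arm holds its last target. There are 200 camera calls.

TASK

Lower the loose blue-rimmed reel spool onto the empty post of the display turntable so that it sits squarely down on the post's shoulder, and let go of it without dropping it. Then grip the red knob of the turntable's sprung index plunger, pull it fully up to its stop so that the pin is clear of its hole, and finish while still holding it up there, so that the stallholder can turn the display. Leave the other spool and everything else on the table where they are.

Things in the scene. Friction and masses are not known exactly. Their poses are not given: they have to be found in the camera images.
- stand: Display turntable, fixed: brown wooden disc 230 mm across, top face 32 mm above the table, brass-ringed index holes near its rim. Origin on the table under the disc's centre. The plunger is 100 mm from the centre along its own -x; two posts stand 60 mm from the centre along its +y and -y (which one is empty varies). The disc does not turn in this job.
- sleeve_top (a point): Centre of the top of the steel plunger sleeve under the knob, 62 mm above the table, sleeve 18 mm across. It is carried by a grey bracket arm 22 mm wide (top 55 mm above the table) that comes in from outside the disc, from a block 34 mm wide, 55 mm high, 25 to 47 mm outward of the sleeve's axis.
- knob: Red knob of the index plunger, an upright cylinder 26 mm across and 28 mm high, edges rounded. Origin at the centre of its underside, 68 mm above the table when the pin is seated (knob top at 96 mm). It goes straight up with the pin and sinks back by its spring when let go. Free room all round it above the sleeve for fingers.
- plunger (a joint): How far the index plunger is pulled up, m: 0 = pin fully in its hole in the disc, 0.018 = against its upper stop (the pin's nose leaves the hole at 0.010). The spring pulls down with about 5 N at 0, rising to about 10 N at the stop; friction is slight.
- spool: The loose reel spool to place: white line between two bright blue rims, 48 mm across, 28 mm high, round bore 20 mm across right through, about 50 to 100 g. Stands upright on the table at the robot's left. Origin at the centre of its underside, z up its bore axis; both ends are alike.
- free_post_seat (a point): Centre of the shoulder of the EMPTY post of the turntable, 77 mm above the table: the spool's underside rests here. The post is a black column 26 mm across, 45 mm high above the disc; from the shoulder a silver spigot 13 mm across sticks up 14 mm (tapered in its last 4 mm) and goes into the spool's bore. z up.
- shown_spool: The spool already on the other post: yellow line between black rims, same size as the loose one (48 mm across, 28 mm high, top 105 mm above the table). Origin at the centre of its underside. Stays there.
- grey_reel: Grey spinning reel with green line, lying on its side, about 180 x 120 x 50 mm. A bystander; leave it alone.
- blue_reel: Blue spinning reel with orange line, lying on its side, about 180 x 120 x 50 mm. A bystander; leave it alone.
- wood_reel: Dark wooden drum reel lying flat, 100 mm across, 50 mm high over its two little handles. A bystander; leave it alone.
- oil: Small white oil bottle with a red cap, 32 mm across, 85 mm high, standing. A bystander; leave it alone.
- driver: Screwdriver lying on the table, 160 mm long. A bystander; leave it alone.
- carton: Plain cardboard carton, 90 x 75 x 70 mm high. A bystander; leave it alone.
There are look-alikes about, which are no part of the job. Of the things that look like the spool, take the one that is farthest to the robot's left at the start.

How it is judged:
On the way, in this order (a step that is already met when the one before it is completed fails the run):
1. the spool sits down on the empty post, released, with the plunger still in its hole (horizontal distance between spool and free_post_seat below 0.006 m and z of spool in the frame of free_post_seat between -0.003 and 0.003 m and angle between spool's own z axis and vertical below 0.1 rad and contact force between the fingers and spool below 0.05 N and linear speed of spool below 0.02 m/s and value of joint plunger below 0.004 m), for 0.2 s.
2. the plunger is pulled fully up by the fingers (value of joint plunger above 0.015 m and contact force between the fingers and knob above 2 N), for 0.2 s.
At the end, for the whole second after the job is handed in: The plunger is held still by the fingers (at least 2 N on the knob) at 15 mm or more of its 18 mm travel; the blue spool rests released on the empty post: within 6 mm of its axis, 3 mm of its shoulder height and 0.1 rad of upright; the other spool is still on its post (within 12 mm) (all of step 2 and horizontal distance between spool and free_post_seat below 0.006 m and z of spool in the frame of free_post_seat between -0.003 and 0.003 m and angle between spool's own z axis and vertical below 0.1 rad and contact force between the fingers and spool below 0.05 N and linear speed of spool below 0.02 m/s and velocity of joint plunger between -0.01 and 0.01 m/s and distance of shown_spool from where it was at the start of the episode below 0.012 m); the arm keeps its last pose, push and grip.
It fails at once if the spool is dropped or thrown (moving faster than 0.5 m/s out of the fingers) (linear speed of spool above 0.5 m/s and contact force between the fingers and spool below 0.05 N).
It fails at once if the spool already on show is moved from its post (more than 12 mm) (distance of shown_spool from where it was at the start of the episode above 0.012 m).
It fails at once if a bystander is pushed more than 20 mm or knocked over (distance of any of grey_reel, blue_reel, wood_reel, oil, driver, carton from where it was at the start of the episode above 0.02 m or angle between oil's own z axis and vertical above 0.5 rad).
It also fails if it takes over 48 s, if anything falls off the work surface, if the arm or the gripper's body presses on something with over 40 N, if the wrist force passes 120 N, or if a joint passes its speed limit or range.

## Working session

There is one attempt and no reset: what is moved stays moved. The work goes in short steps, Python scripts to look and compute and a tool call to move; the robot and the scene stay as the last step left them, time stands still between calls to the robot, and variables do not carry over. Pictures are saved under pics/ and viewed, about 8 in all and at most 12, crops included, and the job is handed in when it is done.

Besides the shell and the picture viewer there is one more tool, called after ">>>" as name([rows], argument=value, ...), one row to a line, values as JSON. carry_out: Moves the arm, as the interface text tells. Its arguments: {"type":"object","properties":{"rows":{"type":"array","items":{"type":"array","items":{"type":"number"}}},"force":{"type":"number"}},"required":["rows"]}

```bash
mkdir -p pics
cat > h.py <<'E'
from bench import *
import numpy as np, cv2
from scipy.spatial.transform import Rotation as R
def cam(name):
    i=camera_info(name)
    if 'extrinsics' in i: T=np.array(i['extrinsics'])
    else:
        s=read_state(); W=np.eye(4); W[:3,:3]=R.from_quat(s['eef_rot']).as_matrix(); W[:3,3]=s['ee_pos']
        T=W@np.array(i['tool_from_camera'])
    return i,T
def ray(name,uv,z,c=None):
    i,T=c or cam(name)
    d=T[:3,:3]@np.array([(uv[0]-i['cx'])/i['fx'],(uv[1]-i['cy'])/i['fy'],1])
    return T[:3,3]+d*(z-T[2,3])/d[2]
def proj(name,p,c=None):
    i,T=c or cam(name)
    q=T[:3,:3].T@(np.array(p)-T[:3,3]); return np.array([i['fx']*q[0]/q[2]+i['cx'],i['fy']*q[1]/q[2]+i['cy']])
E
python3 - <<'E'
from h import *
np.set_printoptions(precision=3,suppress=True)
print(read_state())
for n in ['scene','side','wrist']:
    c=cam(n); print(n,c[1][:3,3],c[0]['fx']); im=camera(n); cv2.imwrite(f'pics/{n}0.png',im)
    for q,z in [('spool',0),('free_post_seat',.077),('knob',.068),('sleeve_top',.062),('shown_spool',.077),('stand',0)]:
        for d in pinpoint(q,n): print(n,q,round(d['conf'],2),np.array(d['xy']),ray(n,d['xy'],z,c))
E
cd pics; python3 -c "
import cv2,numpy as np
cv2.imwrite('a.png',cv2.resize(np.vstack([cv2.imread('scene0.png'),cv2.imread('side0.png')]),(480,600),interpolation=3))"
```

```text
{'time': 0.0, 'joint_positions': array([-1.277,  0.333, -0.065,  1.461,  0.022,  1.35 , -0.089]), 'joint_vel': array([-0.001,  0.001,  0.002,  0.   ,  0.001,  0.   , -0.   ]), 'joint_torque': array([  0.   , -62.326,   0.025, -38.989,  -0.061,   0.04 ,   0.   ]), 'ee_pos': array([0.195, 0.594, 0.236]), 'eef_rot': array([ 0.81 ,  0.587, -0.001,  0.   ]), 'ft_force': array([-0.902,  0.612, -1.052]), 'torque': array([ 0.061, -0.03 ,  0.013]), 'width': 0.08722511266423094}
scene [0.959 0.275 0.919] 391.2891809358427
scene spool 0.87 [375.9 261.4] [0.571 0.156 0.   ]
scene spool 0.83 [358.3 215.9] [0.492 0.047 0.   ]
scene spool 0.65 [424.1 253.5] [0.478 0.241 0.   ]
scene spool 0.62 [386.5 231.1] [0.484 0.131 0.   ]
scene free_post_seat 0.48 [249.6 169.3] [ 0.593 -0.241  0.077]
scene knob 0.54 [282.1 150.2] [ 0.487 -0.221  0.068]
scene knob 0.26 [271.9 190. ] [ 0.602 -0.156  0.068]
scene sleeve_top 0.87 [280.6 148.2] [ 0.481 -0.232  0.062]
scene shown_spool 0.54 [291.9 180.8] [ 0.552 -0.13   0.077]
scene stand 0.85 [271.2 195.8] [ 0.589 -0.179  0.   ]
side [ 0.14  -1.133  0.909] 490.99134711516365
side spool 0.62 [265.7 188.8] [0.479 0.247 0.   ]
side spool 0.62 [303.6 198.4] [0.581 0.147 0.   ]
side spool 0.49 [277.8 204.9] [0.49 0.14 0.  ]
side spool 0.46 [286.8 220.7] [ 0.491  0.048 -0.   ]
side free_post_seat 0.7 [355.7 249.4] [ 0.592 -0.237  0.077]
side free_post_seat 0.67 [322.5 228.8] [ 0.542 -0.123  0.077]
side knob 0.56 [317.  258.3] [ 0.487 -0.225  0.068]
side sleeve_top 0.62 [314.5 261.3] [ 0.48  -0.227  0.062]
side shown_spool 0.78 [326.5 227.5] [ 0.555 -0.122  0.077]
side stand 0.74 [340.3 260.6] [ 0.573 -0.184  0.   ]
wrist [0.117 0.619 0.384] 319.7554710960588
```

View pics/scene0.png

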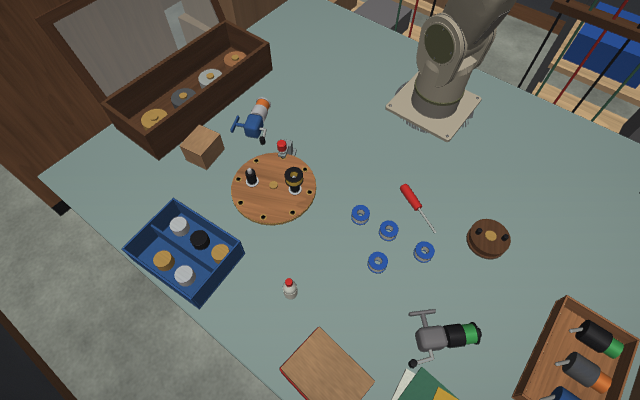

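View pics/side0.png

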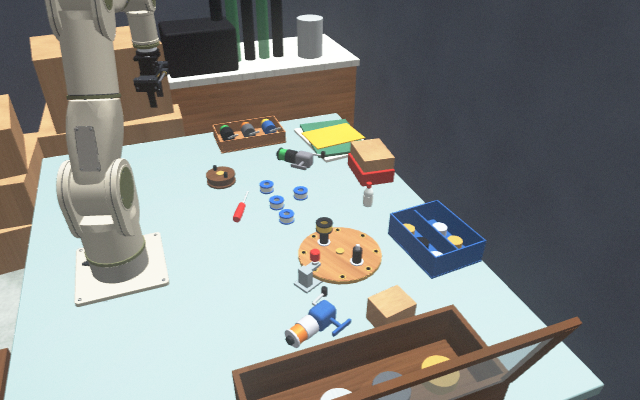

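Blue spools in the scene picture are at (424,253), (386,231), (376,261) and (358,216). The one at (424,253) has the largest y (about 0.243), so it is farthest to the robot's left. I'll confirm that in a crop.

Run:
```python
from h import *
np.set_printoptions(precision=3,suppress=True)
im=cv2.imread('pics/scene0.png'); cv2.imwrite('pics/crop1.png',cv2.resize(im[170:290,330:520],None,fx=4,fy=4,interpolation=cv2.INTER_CUBIC))
print(ray('scene',(435,232),0),ray('scene',(405,187),0))
print(camera_info('wrist')['tool_from_camera'],camera_info('wrist')['cx'])
```

```text
[ 0.407  0.233 -0.   ] [0.335 0.097 0.   ]
[[ 1.     0.001 -0.001 -0.   ]
 [-0.     0.956  0.294 -0.082]
 [ 0.001 -0.294  0.956 -0.148]
 [ 0.     0.     0.     1.   ]] 327.5224936082946
```

View pics/crop1.png

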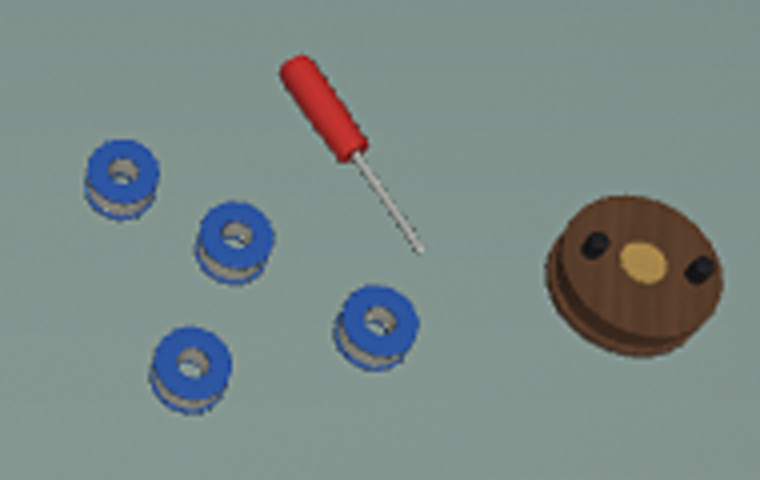

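The crop shows the spool at crop (377,325), the right-most of the four blue ones. It's the leftmost for the robot, and the driver tip is clear at about 70 mm. Approaching.

>>> carry_out([
  [-1, -0.58, 0.9, 0.2, 0],
  [-1, -0.58, 0.9, 0.2, 0],
  [-1, -0.58, 0.9, 0.2, 0],
  [-1, -0.58, 0.9, 0.2, 0],
  [-1, -0.58, 0.9, 0.2, 0],
  [-1, -0.58, 0.9, 0.2, 0],
  [-1, -0.58, 0.9, 0.2, 0],
  [-1, -0.58, 0.9, 0.2, 0],
  [-1, -0.58, 0.9, 0.2, 0],
  [-1, -0.58, 0.9, 0.2, 0],
  [-1, -0.58, 0.9, 0.2, 0],
  [-1, -0.58, 0.9, 0.2, 0],
  [-1, -0.58, 0.9, 0.2, 0],
  [-1, -0.58, 0.9, 0.2, 0],
  [-1, 0, 0, 0, 0],
  [-1, 0, 0, 0, 0],
], force=15)

```text
time: 2.38
ee_pos: [0.489, 0.2302, 0.1483]
eef_rot: [0.808, 0.589, 0.002, -0.002]
ft_force: [-0.4, 0.4, 0.2]
width: 0.087
```

```bash
cat >> h.py <<'E'
def tool(p):
    s=read_state(); return R.from_quat(s['eef_rot']).as_matrix().T@(np.array(p)-s['ee_pos'])/.03
def wring(hue,ztop,name):
    "fit top-rim outlines: returns contours' ellipse centres"
    pass
E
python3 - <<'E'
from h import *
np.set_printoptions(precision=4,suppress=True)
c=cam('wrist'); im=camera('wrist'); cv2.imwrite('pics/w1.png',im)
for d in pinpoint('spool','wrist'): print(d['conf'],d['xy'],ray('wrist',d['xy'],0,c),tool(ray('wrist',d['xy'],0,c)))
h=cv2.cvtColor(im,cv2.COLOR_BGR2HSV); m=cv2.inRange(h,(100,130,90),(125,255,255))
v=m.copy()
cs,_=cv2.findContours(m,cv2.RETR_CCOMP,cv2.CHAIN_APPROX_NONE)
for k in cs:
    if cv2.contourArea(k)>150:
        e=cv2.fitEllipse(k); p=ray('wrist',e[0],.028,c); print('ell',cv2.contourArea(k),e,p,tool(p))
        cv2.ellipse(im,e,(0,0,255),1)
cv2.imwrite('pics/w1e.png',im)
E
```

```text
0.9 [236.0, 213.8] [0.487  0.1367 0.    ] [-3.0364  0.9148  4.9306]
0.76 [292.1, 280.6] [0.5745 0.1638 0.    ] [-1.2819  3.4142  4.94  ]
0.75 [333.3, 175.9] [0.48   0.2393 0.    ] [ 0.1483 -0.3528  4.9504]
0.58 [158.4, 242.9] [ 0.4918  0.0501 -0.    ] [-5.7361  1.9504  4.9138]
0.47 [215.2, 94.1] [0.3775 0.1626 0.    ] [-3.3284 -2.8227  4.9306]
ell 319.0 ((288.5498046875, 310.5787048339844), (11.42683219909668, 43.40723419189453), 90.09441375732422) [0.5895 0.1577 0.028 ] [-1.3166  3.9543  4.0062]
ell 594.0 ((146.36231994628906, 244.40121459960938), (24.862903594970703, 50.50907897949219), 104.8135986328125) [0.4821 0.0582 0.028 ] [-5.5702  1.5591  3.9816]
ell 1736.5 ((229.16201782226562, 215.64630126953125), (45.83147048950195, 57.654991149902344), 61.49818420410156) [0.4795 0.1413 0.028 ] [-2.9592  0.6303  3.9978]
ell 337.0 ((235.4803466796875, 210.4250030517578), (32.31621170043945, 42.410709381103516), 122.69630432128906) [0.4767 0.1486 0.028 ] [-2.7576  0.4662  3.9991]
ell 2271.0 ((332.7591552734375, 180.92202758789062), (52.193424224853516, 55.46147918701172), 176.1158447265625) [0.4776 0.2389 0.028 ] [ 0.1173 -0.4269  4.0169]
ell 437.0 ((332.7917785644531, 183.06858825683594), (23.47386360168457, 23.863754272460938), 98.42562866210938) [0.4794 0.2383 0.028 ] [ 0.1185 -0.363   4.0169]
```

View pics/w1e.png

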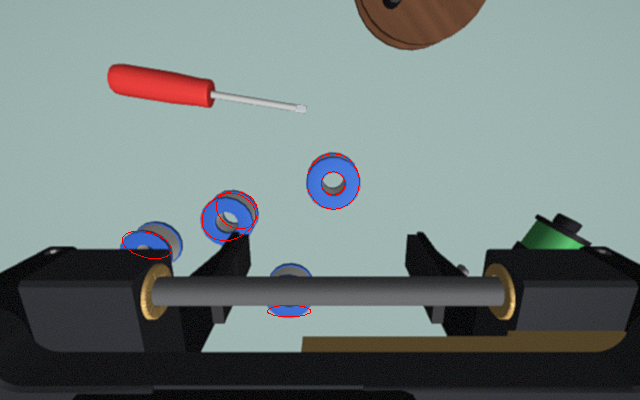

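The picture shows the target spool with its bore at (333,183), and the jaws are clear of its neighbours. Go over it and down.

>>> carry_out([
  [-1, 0.06, -0.18, 0, 0],
  [-1, 0.06, -0.18, 0, 0],
  [-1, 0, 0, 0.5, 0],
  [-1, 0, 0, 0.6, 0],
  [-1, 0, 0, 0.6, 0],
  [-1, 0, 0, 0.6, 0],
  [-1, 0, 0, 0.6, 0],
  [-1, 0, 0, 0.5, 0],
  [-1, 0, 0, 0, 0],
])

```text
time: 3.23
ee_pos: [0.4709, 0.2545, 0.0463]
eef_rot: [0.802, 0.597, 0.006, -0.005]
ft_force: [-0.9, -0.7, -0.1]
width: 0.0868
```

Run:
```python
from h import *
np.set_printoptions(precision=4,suppress=True)
s=read_state();print(s['ee_pos'],s['joint_vel'],R.from_quat(s['eef_rot']).as_matrix(),tool([.4794,.2385,.019]))
```

```text
[0.4709 0.2545 0.0463] [-0.0225 -0.0324 -0.0143 -0.0162  0.0079  0.0368 -0.0171] [[ 0.2866  0.958   0.0042]
 [ 0.9579 -0.2867  0.0148]
 [ 0.0154 -0.0002 -0.9999]] [-0.443   0.4241  0.9018]
```

>>> carry_out([
  [-1, -0.22, 0.21, 0, 0],
  [-1, -0.22, 0.21, 0, 0],
  [-1, 0, 0, 0, 0],
  [-1, 0, 0, 0, 0],
])

```text
time: 3.57
ee_pos: [0.479, 0.2399, 0.0487]
eef_rot: [0.801, 0.599, 0.007, -0.005]
ft_force: [-0.2, 0.2, -0.2]
width: 0.0868
```

>>> carry_out([
  [-1, -0.02, 0.01, 0.25, 0],
  [-1, -0.02, 0.01, 0.25, 0],
  [-1, -0.02, 0.01, 0.25, 0],
  [-1, 0, 0, 0.2, 0],
  [-1, 0, 0, 0, 0],
  [-1, 0, 0, 0, 0],
])

```text
time: 4.07
ee_pos: [0.4806, 0.2385, 0.0187]
eef_rot: [0.801, 0.599, 0.009, -0.005]
ft_force: [-0.4, 0.6, -0.1]
width: 0.087
```

>>> carry_out([
  [1, 0, 0, 0, 0],
  [1, 0, 0, 0, 0],
  [1, 0, 0, 0, 0],
  [1, 0, 0, 0, 0],
  [1, 0, 0, 0, 0],
  [1, 0, 0, 0, 0],
  [1, 0, 0, 0, 0],
  [1, 0, 0, 0, 0],
], force=15)

```text
time: 4.73
ee_pos: [0.4808, 0.239, 0.0192]
eef_rot: [0.801, 0.599, 0.009, -0.005]
ft_force: [0.1, -0.3, -0.2]
width: 0.0473
```

>>> carry_out([
  [1, 0, 0, -0.3, 0],
  [1, 0, 0, -0.6, 0],
  [1, 0, 0, -0.8, 0],
  [1, 0, 0, -0.9, 0],
  [1, 0, 0, -0.9, 0],
  [1, 0, 0, -0.9, 0],
  [1, 0, 0, -0.5, 0],
  [1, 0, 0, 0, 0],
  [1, 0, 0, 0, 0],
])

```text
time: 5.48
ee_pos: [0.4783, 0.2347, 0.1766]
eef_rot: [0.801, 0.598, 0.008, -0.005]
ft_force: [-0.1, 0.6, -0.7]
width: 0.047
```

Run:
```python
from h import *
np.set_printoptions(precision=4,suppress=True)
s=read_state();print(s['time'],s['ee_pos'],s['width'],R.from_quat(s['eef_rot']).as_matrix(),tool([.592,-.239,.19]))
```

```text
5.4833 [0.4783 0.2347 0.1766] 0.04700688576055513 [[ 0.2836  0.9589  0.0072]
 [ 0.9588 -0.2837  0.018 ]
 [ 0.0193  0.0018 -0.9998]] [-14.0553   8.1129  -0.702 ]
```

>>> carry_out([
  [1, -0.4, 0.3, -0.1, 0],
  [1, -0.8, 0.55, -0.08, 0],
  [1, -0.88, 0.6, -0.05, 0],
  [1, -0.88, 0.6, -0.05, 0],
  [1, -0.88, 0.6, -0.05, 0],
  [1, -0.88, 0.6, -0.05, 0],
  [1, -0.88, 0.6, -0.05, 0],
  [1, -0.88, 0.6, -0.05, 0],
  [1, -0.88, 0.6, -0.05, 0],
  [1, -0.88, 0.6, -0.05, 0],
  [1, -0.88, 0.6, -0.05, 0],
  [1, -0.88, 0.6, 0, 0],
  [1, -0.88, 0.6, 0, 0],
  [1, -0.88, 0.6, 0, 0],
  [1, -0.88, 0.6, 0, 0],
  [1, -0.8, 0.6, 0, 0],
  [1, -0.4, 0.5, 0, 0],
  [1, 0, 0, 0, 0],
  [1, 0, 0, 0, 0],
])

```text
time: 7.07
ee_pos: [0.6366, -0.2676, 0.1602]
eef_rot: [0.799, 0.601, -0.007, -0.014]
ft_force: [-0.2, 0.2, -0.6]
width: 0.0472
```

Run:
```python
from h import *
np.set_printoptions(precision=4,suppress=True)
s=read_state();print(s['time'],s['ee_pos'],s['width'],R.from_quat(s['eef_rot']).as_matrix(),tool([.592,-.239,.15]))
for n in ['wrist','scene','side']:
    c=cam(n); im=camera(n); cv2.imwrite(f'pics/{n}2.png',im)
    for q,z in [('free_post_seat',.077),('knob',.068),('sleeve_top',.062),('shown_spool',.077),('stand',0)]:
        for d in pinpoint(q,n)[:2]: print(n,q,round(d['conf'],2),np.array(d['xy']),ray(n,d['xy'],z,c))
```

```text
7.0667 [ 0.6366 -0.2676  0.1602] 0.04717877241228451 [[ 0.2771  0.9604 -0.0276]
 [ 0.9608 -0.2768  0.0142]
 [ 0.006  -0.0305 -0.9995]] [ 0.5016 -1.6829  0.3952]
wrist free_post_seat 0.72 [352.9 153.2] [ 0.5976 -0.237   0.077 ]
wrist shown_spool 0.85 [491.9  34.6] [ 0.547  -0.1278  0.077 ]
wrist stand 0.66 [397.3  97.6] [ 0.5709 -0.1808  0.    ]
scene free_post_seat 0.55 [428.8 341.6] [0.6838 0.35   0.077 ]
scene free_post_seat 0.47 [251.6 171.9] [ 0.5962 -0.231   0.077 ]
scene knob 0.56 [277.4 148. ] [ 0.489  -0.2361  0.068 ]
scene knob 0.4 [426.8 341.1] [0.6826 0.347  0.068 ]
scene sleeve_top 0.67 [283.7 149.7] [ 0.4794 -0.222   0.062 ]
scene sleeve_top 0.23 [294.3 181.1] [ 0.5419 -0.1312  0.062 ]
scene shown_spool 0.79 [297.8 179.1] [ 0.5388 -0.121   0.077 ]
scene stand 0.79 [271.8 192.5] [ 0.5796 -0.1851  0.    ]
side free_post_seat 0.77 [353.8 254.8] [ 0.5784 -0.2552  0.077 ]
side free_post_seat 0.22 [221.3 178.6] [0.3331 0.239  0.077 ]
side knob 0.54 [223.7 180.8] [0.3397 0.2377 0.068 ]
side knob 0.48 [314.5 256.8] [ 0.4835 -0.2171  0.068 ]
side shown_spool 0.71 [325.2 228.3] [ 0.5503 -0.1237  0.077 ]
side stand 0.78 [338.8 257.9] [ 0.5738 -0.1714  0.    ]
```

View pics/wrist2.png

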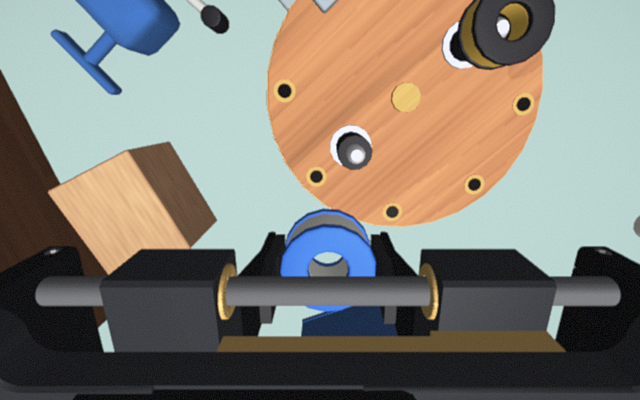

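Picture: the held spool's bore is at (327,265), the empty post's spigot is at about (357,156), and the shown spool is at (515,25). Now measuring spigot and held spool in the same picture.

Run:
```python
from h import *
np.set_printoptions(precision=4,suppress=True)
c=cam('wrist'); im=cv2.imread('pics/wrist2.png'); h=cv2.cvtColor(im,cv2.COLOR_BGR2HSV)
def best(m,name,z):
    cs,_=cv2.findContours(m,cv2.RETR_CCOMP,cv2.CHAIN_APPROX_NONE)
    for k in cs:
        if cv2.contourArea(k)>40 and len(k)>5:
            e=cv2.fitEllipse(k); p=ray('wrist',e[0],z,c); print(name,cv2.contourArea(k),np.array(e[0]),np.array(e[1]),p,tool(p))
roi=np.zeros(h.shape[:2],np.uint8); roi[140:172,340:375]=255
g=h[...,2]; print(g[140:172:2,338:378:2])
best(cv2.inRange(h,(100,130,90),(125,255,255)),'blue',read_state()['ee_pos'][2]+.009)
cv2.imwrite('pics/post.png',np.hstack([cv2.resize(im[125:185,325:385],None,fx=6,fy=6,interpolation=3),cv2.resize(im[200:320,270:390],None,fx=3,fy=3,interpolation=3)]))
i,T=c
# predicted pixels of ring edges
for p in [(.5976,-.237,.077),(.5976,-.237,.091),(.5976,-.237,.032)]: print(p,proj('wrist',p,c))
```

```text
[[ 70   7  25  65  75  77  78  80  75  79  78  76  76  75 127 255 237 228
  225 224]
 [ 23  25  66  76  75  78  79  79  79  77  78  79  77  80  74 138 247 224
  224 223]
 [  2  56  77  77  77  79  80  87  96 101  93  74  78  82  80  73 188 224
  222 219]
 [ 15  72  74  75  74  79  98 103 116 117 126 108  86  81  83  77 127 231
  220 215]
 [ 33  77  77  79  75  96 107 113 124 135 139 139 126  82  78  77  75 204
  219 218]
 [ 54  77  73  75  84 101 115 138 226 253 251 192 164 109  76  81  79 155
  218 221]
 [ 56  72  76  75  90 111 123 239 253 251 252 251 205 161  83  82  84 175
  224 225]
 [ 57  73  75  75  92 119 159 254 251 250 250 251 243 182  82  81  78 215
  227 227]
 [ 95  73  78  77  87 120 181 254 251 250 251 250 242 182  78  83  80 223
  228 226]
 [159  67  78  75  76 122 157 251 252 250 251 251 231 140  81  82 111 229
  225 225]
 [254 101  76  78  77  95 149 204 248 252 252 235 187  84  82  78 206 228
  225 228]
 [246 203  74  78  77  77  96 152 187 208 205 155  97  78  86 163 227 225
  225 226]
 [228 239 132  74  82  77  74  80  94 106  98  81  82  82 109 225 226 227
  226 225]
 [233 231 214 131  75  78  83  78  82  82  85  86  95 161 218 227 226 228
  223 220]
 [229 225 226 226 202 131  77  80  81  91  91 145 207 228 226 225 224 221
  221 220]
 [226 221 219 221 222 219 194 199 207 218 223 227 223 227 226 225 222 219
  222 223]]
blue 207.5 [184.7725 334.3358] [ 22.0704 311.6262] [ 0.6511 -0.3477  0.1712] [-2.4751  1.1716 -0.3497]
blue 4208.0 [327.5861 245.8496] [ 67.8784 101.9857] [ 0.6238 -0.263   0.1712] [-0.0096 -0.4787 -0.2869]
blue 836.5 [327.3791 259.2099] [84.209  86.2659] [ 0.6305 -0.265   0.1712] [-0.0128 -0.2452 -0.2934]
blue 4571.5 [117.5649  37.2504] [ 89.0193 108.302 ] [ 0.5134 -0.3189  0.1712] [-2.8142 -3.5031 -0.2219]
(0.5976, -0.237, 0.077) [351.0319 151.8339]
(0.5976, -0.237, 0.091) [352.5784 154.5174]
(0.5976, -0.237, 0.032) [347.0762 144.9701]
```

View pics/post.png

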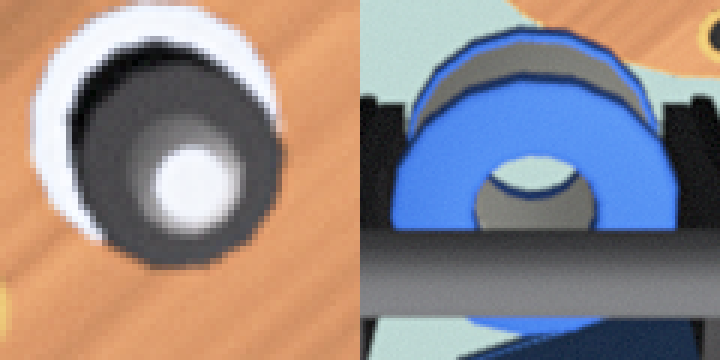

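Run:
```python
from h import *
np.set_printoptions(precision=4,suppress=True)
i=camera_info('wrist'); 
Rm=np.array([[.2771,.9604,-.0276],[.9608,-.2768,.0142],[.006,-.0305,-.9995]]); p0=np.array([.6366,-.2676,.1602])
W=np.eye(4);W[:3,:3]=Rm;W[:3,3]=p0; c=(i,W@np.array(i['tool_from_camera']))
a=ray('',(357.2,156.2),.091,c); b=ray('',(355,152.2),.077,c); s=ray('',(328.5,268),p0[2]+.009,c)
print(a,b,s,(Rm.T@(s-p0))*1000)
# spool axis in tool frame from grasp: z_spool ~ tool orientation at grasp
print(read_state()['ee_pos'],R.from_quat(read_state()['eef_rot']).as_matrix()[:,2],'to post',tool([*(a+b)[:2]/2,.15]))
```

```text
[ 0.5983 -0.2353  0.091 ] [ 0.5973 -0.2353  0.077 ] [ 0.6343 -0.2668  0.1692] [ 0.1633 -2.6488 -8.9225]
[ 0.6375 -0.2665  0.1622] [-0.0249  0.0142 -0.9996] to post [ 0.6333 -1.5474  0.4544]
```

>>> carry_out([
  [1, 0.21, -0.49, 0, 0],
  [1, 0.21, -0.49, 0, 0],
  [1, 0.21, -0.49, 0, 0],
  [1, 0, 0, 0, 0],
  [1, 0, 0, 0, 0],
])

```text
time: 8.38
ee_pos: [0.5988, -0.2359, 0.163]
eef_rot: [0.799, 0.602, -0.006, -0.013]
ft_force: [-0.3, -0.2, 0.2]
width: 0.0472
```

```bash
cat > g.py <<'E'
from h import *; import sys
np.set_printoptions(precision=4,suppress=True)
s=read_state();print(s['time'],s['ee_pos'],s['width'],R.from_quat(s['eef_rot']).as_matrix()[:,2],s['ft_force'],tool([float(x) for x in sys.argv[1:]]))
E
python3 g.py .600 -.236 .116
```

```text
8.3833 [ 0.5988 -0.2359  0.163 ] 0.04717837037305111 [-0.0253  0.0137 -0.9996] [-0.3334 -0.2247  0.1975] [-0.0022  0.0835  1.5647]
```

>>> carry_out([
  [1, 0, 0.02, 0.3, 0],
  [1, 0, 0.02, 0.35, 0],
  [1, 0, 0.02, 0.35, 0],
  [1, 0, 0.02, 0.35, 0],
  [1, 0, 0, 0.2, 0],
  [1, 0, 0, 0, 0],
  [1, 0, 0, 0, 0],
])

```text
time: 8.97
ee_pos: [0.6004, -0.2375, 0.109]
eef_rot: [0.799, 0.601, -0.007, -0.014]
ft_force: [0.2, 0.3, -0.8]
width: 0.0473
```

```bash
python3 g.py .600 -.236 .100
python3 - <<'E'
from h import *
np.set_printoptions(precision=4,suppress=True)
o=[]
for n in ['scene','side']:
    im=camera(n); p=proj(n,(.5978,-.2353,.09)); print(p); cv2.imwrite(f'pics/{n}3.png',im)
    x,y=map(int,p); o.append(cv2.resize(im[y-30:y+30,x-40:x+40],(400,300),interpolation=3))
    for d in pinpoint('spool',n):
        q=ray(n,d['xy'],.099); print(n,d['conf'],q)
cv2.imwrite('pics/o3.png',np.hstack(o))
E
```

```text
8.9667 [ 0.6004 -0.2375  0.109 ] 0.04727435190905956 [-0.0278  0.013  -0.9995] [ 0.2152  0.298  -0.8188] [ 0.0416 -0.0182  0.3   ]
[249.2677 168.5672]
scene 0.69 [0.6118 0.1723 0.099 ]
scene 0.6 [0.5407 0.0715 0.099 ]
scene 0.58 [0.5307 0.1496 0.099 ]
[357.6606 244.7064]
side 0.61 [ 0.4561 -0.0858  0.099 ]
side 0.53 [ 0.6008 -0.2411  0.099 ]
side 0.49 [0.5256 0.0222 0.099 ]
side 0.44 [0.4512 0.0072 0.099 ]
```

View pics/o3.png

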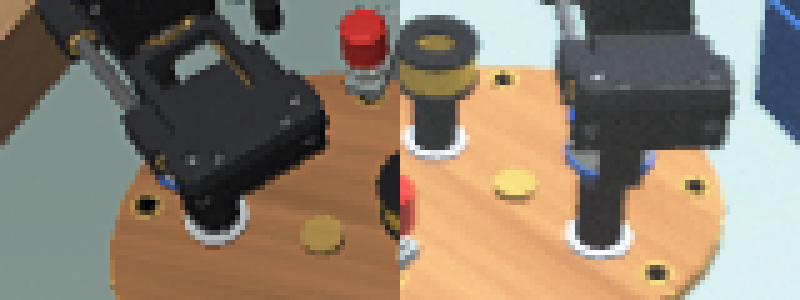

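Run:
```python
from h import *
np.set_printoptions(precision=2,suppress=True)
n='side'; p=proj(n,(.5978,-.2353,.09)); x,y=map(int,p)
f=lambda q:(proj(n,q)-[x-40,y-30])*5+[400,0]
for z in (.032,.077,.091,.105,.118): print(z,f((.5978,-.2353,z)))
# predicted spool rim extremes at bottom z=.090 for centre (.598,-.2355)
t=np.linspace(0,6.283,200)
for z in (.09,.118):
    q=np.array([f((.598+.024*np.cos(a),-.2365+.024*np.sin(a),z)) for a in t]); print(z,q.min(0),q.max(0))
for z,r in((.033,.018),(.077,.013)):
    q=np.array([f((.5978+r*np.cos(a),-.2353+r*np.sin(a),z)) for a in t]); print(z,q.min(0),q.max(0))
```

```text
0.032 [597.74 237.01]
0.077 [602.03 172.62]
0.091 [603.4  152.05]
0.105 [604.79 131.24]
0.118 [606.09 111.67]
0.09 [558.86 126.23] [650.44 184.27]
0.118 [561.09  84.64] [653.83 142.11]
0.033 [564.4  213.75] [631.32 257.97]
0.077 [577.41 156.99] [626.68 188.51]
```

>>> carry_out([
  [1, 0.04, -0.04, 0, 0],
  [1, 0, 0, 0.1, 0],
  [1, 0, 0, 0.1, 0],
  [1, 0, 0, 0, 0],
])

```text
time: 9.5
ee_pos: [0.6009, -0.236, 0.1057]
eef_rot: [0.799, 0.601, -0.005, -0.012]
ft_force: [-0.2, 1.0, -0.4]
width: 0.0474
```

```bash
python3 g.py .600 -.236 .096
```

```text
9.5 [ 0.6009 -0.236   0.1057] 0.04739879207854165 [-0.0226  0.0121 -0.9997] [-0.1522  1.0065 -0.4191] [-0.0091 -0.0215  0.3252]
```

>>> carry_out([
  [1, 0, -0.04, 0.1, 0],
  [1, 0, -0.02, 0.1, 0],
  [1, 0, 0, 0.1, 0],
  [1, 0, 0, 0, 0],
])

```text
time: 9.83
ee_pos: [0.5991, -0.2355, 0.0964]
eef_rot: [0.799, 0.601, -0.005, -0.011]
ft_force: [-0.4, 0.4, -0.3]
width: 0.0473
```

```bash
python3 g.py .600 -.236 .096
```

```text
9.8333 [ 0.5991 -0.2355  0.0964] 0.04729774971249607 [-0.0215  0.0118 -0.9997] [-0.4018  0.3844 -0.3333] [-0.0072  0.0335  0.0118]
```

>>> carry_out([
  [1, 0, 0, 0.05, 0],
  [1, 0, 0, 0.05, 0],
  [1, 0, 0, 0, 0],
])

```text
time: 10.08
ee_pos: [0.5996, -0.236, 0.0962]
eef_rot: [0.799, 0.601, -0.004, -0.011]
ft_force: [-0.5, 0.5, -0.5]
width: 0.047
```

```bash
python3 g.py .600 -.236 .096
```

```text
10.0833 [ 0.5996 -0.236   0.0962] 0.047012683936138215 [-0.0196  0.0121 -0.9997] [-0.5496  0.4792 -0.4911] [0.0027 0.0145 0.0075]
```

>>> carry_out([
  [1, 0, 0, 0.1, 0],
  [1, 0, 0, 0.1, 0],
])

```text
time: 10.25
ee_pos: [0.6008, -0.2364, 0.0937]
eef_rot: [0.799, 0.601, -0.003, -0.009]
ft_force: [-5.3, 3.6, 20.3]
width: 0.0465
```

```bash
python3 g.py .600 -.236 .096
```

```text
10.25 [ 0.6008 -0.2364  0.0937] 0.04654299157625033 [-0.0156  0.0119 -0.9998] [-5.3138  3.5664 20.3135] [ 0.0072 -0.0317 -0.0771]
```

Contact came at about shoulder height (20 N), so the spool is down. Relaxing the push and opening.

>>> carry_out([
  [1, 0, 0, -0.05, 0],
  [-0.2, 0, 0, 0, 0],
  [-0.3, 0, 0, 0, 0],
  [-0.5, 0, 0, 0, 0],
  [-0.7, 0, 0, 0, 0],
  [-1, 0, 0, 0, 0],
  [-1, 0, 0, 0, 0],
  [-1, 0, 0, 0, 0],
  [-1, 0, 0, 0, 0],
  [-1, 0, 0, 0, 0],
])

```text
time: 11.08
ee_pos: [0.6006, -0.2362, 0.0939]
eef_rot: [0.799, 0.601, -0.003, -0.01]
ft_force: [0.3, 0.5, 0.2]
width: 0.0862
```

```bash
python3 g.py .600 -.236 .18
```

```text
11.0833 [ 0.6006 -0.2362  0.0939] 0.08618555378038541 [-0.0167  0.0121 -0.9998] [0.2932 0.4816 0.1917] [ 0.0222 -0.0767 -2.8695]
```

>>> carry_out([
  [-1, 0, 0, -0.3, 0],
  [-1, 0, 0, -0.5, 0],
  [-1, 0, 0, -0.6, 0],
  [-1, 0, 0, -0.7, 0],
  [-1, 0, 0, -0.7, 0],
  [-1, 0, 0, -0.5, 0],
  [-1, 0, 0, -0.3, 0],
  [-1, 0, 0, 0, 0],
  [-1, 0, 0, 0, 0],
])

```text
time: 11.83
ee_pos: [0.6019, -0.2379, 0.2105]
eef_rot: [0.799, 0.601, -0.003, -0.01]
ft_force: [-0.2, 0.3, -0.1]
width: 0.087
```

Run:
```python
from h import *
np.set_printoptions(precision=4,suppress=True)
c=cam('wrist'); s=read_state(); print(s['ee_pos']); im=camera('wrist'); cv2.imwrite('pics/w4.png',im); np.save('c4.npy',c[1])
for q,z in [('spool',.077),('knob',.068),('knob',.082),('sleeve_top',.062),('shown_spool',.077)]:
    for d in pinpoint(q,'wrist')[:2]: print(q,round(d['conf'],2),d['xy'],ray('',d['xy'],z,c))
h=cv2.cvtColor(im,cv2.COLOR_BGR2HSV)
for nm,m,z in [('blue',cv2.inRange(h,(100,130,90),(125,255,255)),.105),('red',cv2.inRange(h,(0,150,60),(8,255,255))|cv2.inRange(h,(172,150,60),(180,255,255)),.096)]:
    for k in cv2.findContours(m,cv2.RETR_CCOMP,cv2.CHAIN_APPROX_NONE)[0]:
        if cv2.contourArea(k)>150:
            e=cv2.fitEllipse(k); print(nm,cv2.contourArea(k),np.array(e[0]),np.array(e[1]),ray('',e[0],z,c))
```

```text
[ 0.6019 -0.2379  0.2105]
spool 0.65 [327.1, 188.7] [ 0.5968 -0.2364  0.077 ]
knob 0.62 [301.8, 52.6] [ 0.4797 -0.2246  0.068 ]
knob 0.53 [436.0, 99.3] [ 0.5481 -0.1231  0.068 ]
knob 0.62 [301.8, 52.6] [ 0.4819 -0.2242  0.082 ]
knob 0.53 [436.0, 99.3] [ 0.547  -0.1276  0.082 ]
shown_spool 0.69 [431.3, 100.0] [ 0.5468 -0.1299  0.077 ]
shown_spool 0.34 [326.7, 190.3] [ 0.5982 -0.2372  0.077 ]
blue 394.0 [415.9116 328.1337] [14.4216 70.3758] [ 0.7434 -0.1919  0.105 ]
blue 2463.0 [327.9456 196.8193] [54.5354 57.6009] [ 0.5967 -0.2357  0.105 ]
blue 452.0 [328.1068 199.3611] [23.7886 24.3991] [ 0.5988 -0.2362  0.105 ]
blue 4253.0 [133.1069  79.6796] [84.8007 93.9519] [ 0.4684 -0.3504  0.105 ]
blue 307.5 [590.6642   4.5632] [11.503  41.6462] [ 0.5123 -0.0172  0.105 ]
red 899.5 [299.8012  51.4936] [31.8144 36.0992] [ 0.4829 -0.2251  0.096 ]
```

View pics/w4.png

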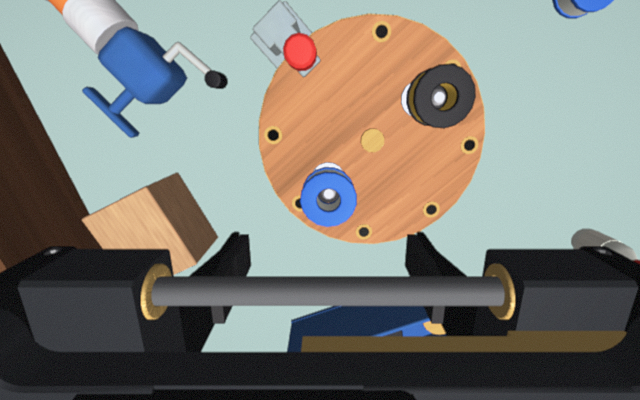

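Picture: the blue spool is seated with the spigot visible in its bore at (328,197). The red knob is at (300,51), and nothing stands near it above 55 mm. Moving over the knob.

>>> carry_out([
  [-1, -0.12, -0.6, 0.1, 0],
  [-1, -0.14, -0.8, 0.2, 0],
  [-1, -0.14, -0.8, 0.3, 0],
  [-1, -0.14, -0.8, 0.3, 0],
  [-1, -0.1, -0.6, 0.3, 0],
  [-1, -0.05, -0.3, 0.2, 0],
  [-1, 0, 0, 0, 0],
  [-1, 0, 0, 0, 0],
])

```text
time: 12.8
ee_pos: [0.4758, -0.2228, 0.1633]
eef_rot: [0.799, 0.601, -0.006, -0.013]
ft_force: [-0.1, 0.3, 0.7]
width: 0.087
```

```bash
python3 g.py .483 -.225 .085
python3 - <<'E'
from h import *
np.set_printoptions(precision=4,suppress=True)
c=cam('wrist'); im=camera('wrist'); cv2.imwrite('pics/w5.png',im)
for d in pinpoint('knob','wrist')[:2]: print('knob',round(d['conf'],2),d['xy'],ray('',d['xy'],.068,c))
h=cv2.cvtColor(im,cv2.COLOR_BGR2HSV)
m=cv2.inRange(h,(0,150,60),(8,255,255))|cv2.inRange(h,(172,150,60),(180,255,255))
for k in cv2.findContours(m,cv2.RETR_CCOMP,cv2.CHAIN_APPROX_NONE)[0]:
    if cv2.contourArea(k)>150:
        e=cv2.fitEllipse(k); print(cv2.contourArea(k),np.array(e[0]),np.array(e[1]),cv2.boundingRect(k),ray('',e[0],.09,c))
E
```

```text
12.8 [ 0.4758 -0.2228  0.1633] 0.08704070591562617 [-0.0247  0.0133 -0.9996] [-0.1179  0.3097  0.6944] [-0.0211  0.3223  2.6024]
knob 0.66 [322.4, 213.6] [ 0.4792 -0.2279  0.068 ]
knob 0.59 [351.5, 344.4] [ 0.6075 -0.2377  0.068 ]
1041.5 [326.121  222.6311] [33.7398 39.4841] (309, 202, 35, 41) [ 0.4797 -0.2249  0.09  ]
```

>>> carry_out([
  [-1, -0.03, 0.08, 0.3, 0],
  [-1, -0.03, 0.08, 0.4, 0],
  [-1, 0, 0.06, 0.4, 0],
  [-1, 0, 0.04, 0.4, 0],
  [-1, 0, 0, 0.3, 0],
  [-1, 0, 0, 0.2, 0],
  [-1, 0, 0, 0, 0],
  [-1, 0, 0, 0, 0],
])

```text
time: 13.57
ee_pos: [0.4866, -0.2272, 0.0962]
eef_rot: [0.798, 0.602, -0.007, -0.011]
ft_force: [-1.0, -0.8, 0.3]
width: 0.0872
```

```bash
python3 g.py .480 -.226 .083
```

```text
13.5667 [ 0.4866 -0.2272  0.0962] 0.08717542301566202 [-0.0248  0.0099 -0.9996] [-0.9989 -0.8234  0.3143] [-0.0229 -0.2114  0.4458]
```

>>> carry_out([
  [-1, -0.01, -0.1, 0.1, 0],
  [-1, -0.01, -0.1, 0.15, 0],
  [-1, 0, 0, 0.15, 0],
  [-1, 0, 0, 0, 0],
  [-1, 0, 0, 0, 0],
])

```text
time: 13.98
ee_pos: [0.4804, -0.2262, 0.0845]
eef_rot: [0.798, 0.602, -0.006, -0.011]
ft_force: [-0.1, -1.1, 1.6]
width: 0.0873
```

```bash
python3 g.py .480 -.226 .083
python3 - <<'E'
from h import *
np.set_printoptions(precision=4,suppress=True)
c=cam('wrist'); im=camera('wrist'); cv2.imwrite('pics/w6.png',im)
for d in pinpoint('knob','wrist')[:2]: print('knob',round(d['conf'],2),d['xy'],ray('',d['xy'],.068,c),tool(ray('',d['xy'],.068,c)))
E
```

```text
13.9833 [ 0.4804 -0.2262  0.0845] 0.08725323843177053 [-0.0225  0.0096 -0.9997] [-0.0608 -1.0547  1.5878] [ 0.0032 -0.0151  0.0501]
knob 0.57 [331.3, 249.4] [ 0.4806 -0.2243  0.068 ] [ 0.0582 -0.0027  0.5532]
```

View pics/w6.png

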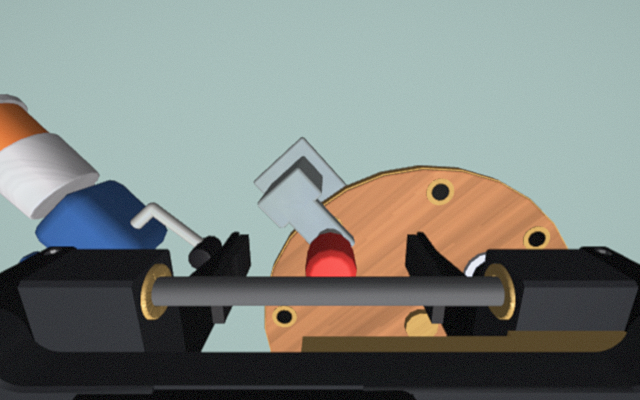

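The knob at (331,250) is centred between the jaws. Gripping.

>>> carry_out([
  [1, 0.03, 0, 0, 0],
  [1, 0, 0, 0, 0],
  [1, 0, 0, 0, 0],
  [1, 0, 0, 0, 0],
  [1, 0, 0, 0, 0],
  [1, 0, 0, 0, 0],
  [1, 0, 0, 0, 0],
  [1, 0, 0, 0, 0],
  [1, 0, 0, 0, 0],
  [1, 0, 0, 0, 0],
], force=40)

```text
time: 14.92
ee_pos: [0.4816, -0.2254, 0.0854]
eef_rot: [0.798, 0.602, -0.006, -0.01]
ft_force: [0.1, -0.7, -0.3]
width: 0.0288
```

```bash
python3 g.py .480 -.226 .104
```

```text
14.9167 [ 0.4816 -0.2254  0.0854] 0.028786304908138417 [-0.0209  0.0092 -0.9997] [ 0.1365 -0.692  -0.3364] [-0.0319 -0.0584 -0.6191]
```

>>> carry_out([
  [1, 0, 0, 0, 0],
  [1, 0, 0, 0, 0],
  [1, 0, 0, 0, 0],
  [1, 0, 0, 0, 0],
])

```text
time: 15.25
ee_pos: [0.4816, -0.2251, 0.0854]
eef_rot: [0.798, 0.603, -0.006, -0.01]
ft_force: [0.3, 0.9, 0.5]
width: 0.0251
```

>>> carry_out([
  [1, 0, 0, -0.1, 0],
  [1, 0, 0, -0.1, 0],
  [1, 0, 0, 0, 0],
])

```text
time: 15.5
ee_pos: [0.4816, -0.2251, 0.0909]
eef_rot: [0.798, 0.603, -0.006, -0.01]
ft_force: [2.2, -0.5, -5.8]
width: 0.0253
```

```bash
python3 g.py .480 -.226 .104
```

```text
15.5 [ 0.4816 -0.2251  0.0909] 0.02526400736910229 [-0.0216  0.009  -0.9997] [ 2.1907 -0.5248 -5.8349] [-0.0429 -0.0535 -0.4368]
```

Held, with −5.8 N from the spring. Pulling on up, keeping to the vertical.

>>> carry_out([
  [1, 0, -0.01, -0.15, 0],
  [1, 0, -0.01, -0.15, 0],
  [1, 0, 0, -0.12, 0],
  [1, 0, 0, 0, 0],
])

```text
time: 15.83
ee_pos: [0.4815, -0.2251, 0.1032]
eef_rot: [0.798, 0.603, -0.006, -0.01]
ft_force: [3.7, -1.5, -10.1]
width: 0.025
```

```bash
python3 g.py .480 -.226 .104
```

```text
15.8333 [ 0.4815 -0.2251  0.1032] 0.024977876426047804 [-0.0213  0.0079 -0.9997] [  3.7146  -1.4891 -10.0746] [-0.0425 -0.0412 -0.0242]
```

>>> carry_out([
  [1, 0, 0, -0.08, 0],
  [1, 0, 0, -0.04, 0],
  [1, 0, 0, -0.02, 0],
  [1, 0, 0, -0.02, 0],
])

```text
time: 16.17
ee_pos: [0.4813, -0.225, 0.1038]
eef_rot: [0.798, 0.603, -0.007, -0.009]
ft_force: [5.1, -1.7, -12.5]
width: 0.0248
```

```bash
python3 g.py .480 -.226 .104
python3 - <<'E'
from h import *
np.set_printoptions(precision=4,suppress=True)
o=[]
for n in ['scene','side']:
    im=camera(n); x,y=map(int,proj(n,(.545,-.22,.09))); o.append(cv2.resize(im[y-36:y+36,x-48:x+48],(400,300),interpolation=3))
    for q in('spool','knob'):
        for d in pinpoint(q,n): print(n,q,d['conf'],ray(n,d['xy'],.077))
cv2.imwrite('pics/o7.png',np.hstack(o))
s=read_state(); print(s['time'],s['ee_pos'],s['ft_force'])
E
```

```text
16.1667 [ 0.4813 -0.225   0.1038] 0.024754606629346216 [-0.0222  0.0056 -0.9997] [  5.085   -1.6873 -12.5388] [-0.0451 -0.0338 -0.0063]
scene spool 0.87 [ 0.5897 -0.2275  0.077 ]
scene spool 0.84 [0.6081 0.1691 0.077 ]
scene spool 0.8 [0.5237 0.1474 0.077 ]
scene spool 0.55 [0.5344 0.0701 0.077 ]
scene knob 0.36 [ 0.4819 -0.2359  0.077 ]
scene knob 0.3 [ 0.5418 -0.1273  0.077 ]
side spool 0.75 [ 0.6042 -0.2428  0.077 ]
side spool 0.6 [0.4585 0.0325 0.077 ]
side spool 0.59 [ 0.4622 -0.0584  0.077 ]
side spool 0.57 [0.5372 0.0327 0.077 ]
side knob 0.27 [0.3548 0.0523 0.077 ]
16.4667 [ 0.4813 -0.225   0.1038] [  6.4568  -2.8879 -13.4419]
```

View pics/o7.png

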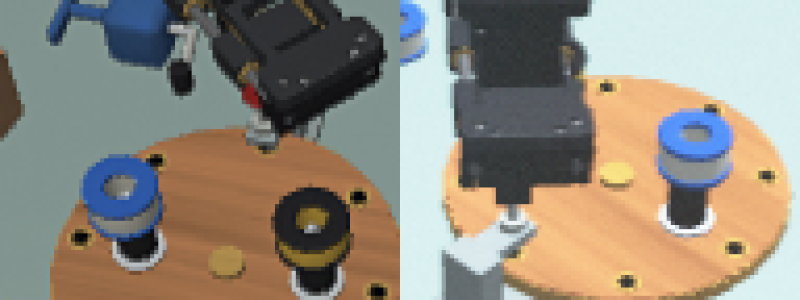

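The spool sits level on the post, the knob is raised with its rod showing, and force rises with no further travel, so it is at the stop. Handing in.

```bash
python3 -c "
from h import *
print(close_job()); s=read_state(); print(s['time'],s['ee_pos'],s['ft_force'],s['width'])"
```

```text
the job is handed in; nothing more can be done
None
the job is handed in; nothing more can be done
```

The leftmost blue spool is on the empty post and released, and the red knob is gripped and pulled up to its stop. I handed the job in at about 16.5 s with the arm still holding the knob; no verdict is reported.

**Spool:**
- After release, the wrist camera put the spool about 1 mm from the post's axis.
- It touched down at shoulder height, with the spigot visible in its bore.
- In the final pictures it stands level. The final `pinpoint` readings of it were about 10 mm off in each fixed camera (scene and side), in opposite directions. I put that down to noise in the detections.

**Plunger:**
- The TCP rose 18.4 mm after gripping. The downward pull grew from about 6 N to 10 N, as the spring should, then to 12.5–13.4 N with almost no further travel, so it is at the stop.
- The grip is set to 40 N, with the jaws at 24.8 mm on the 26 mm knob.
- A side pull of about 6 N had built up by the end, still rising a little.

**Everything else:** The shown spool is still on its post in the last picture. I did not measure the bystanders again; no unexpected contact force appeared in the readings between moves.

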